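# Change over the tube racks in a bench mixer

### The arm

A 7-joint arm with a two-finger parallel gripper is mounted at the origin on the work surface. World frame = base frame: x ahead of the robot, y to its left, z up, the work surface at z = 0. Lengths are in mm, angles in rad, forces in N, time in s.
With the tool pointing down it reaches from about 400 to 900 mm from the base axis. Payload 5.6 kg.
Tool frame: the origin (TCP) lies between the finger pads; the fingertips stand robot.finger_overhang ahead of it and the grasp point (between the pads) lies 3 mm ahead of it (robot.finger_overhang is the distance from the TCP to the fingertips, in mm); z points along the fingers, y is the line along which they close (so a half turn about z gives the same grasp; the last joint's range is limited). The gripper opens to 92 mm and grips with 3 to 60 N. Pads are 20 mm wide; open, the fingers measure 128 mm over their backs; the gripper's body (75 mm by 189 mm) begins 69 mm behind the grasp point.
Start: joints at [-1.274, 0.468, -0.012, 1.603, 0.006, 1.071, -0.056], TCP at [216.684, 612.826, 236.592] pointing down, gripper open.
Joint ranges: [-2.53, 2.53], [-0.31, 2.02], [-1.57, 1.55], [0.28, 2.44], [-1.29, 4.43], [0.15, 1.84], [-2.92, 2.92]. Speed limits (rad/s): [2.57, 2.57, 3.14, 3.14, 3.14, 3.14, 3.14].

### API

Orientations are given as a rotation vector (axis times angle).
In Python, from cell import robot, optics, solver, ticket gives the robot as it stands (robot), with the cameras (optics), the kinematics (solver) and the job (ticket). Calls block until the motion is done:
- robot.movep(position, orientation): joint-space move of the TCP to a pose.
- robot.servo_line(position, feed=150, rotation=None): straight line of the TCP; rotation=None keeps the orientation; feed is the mean speed in mm/s.
- robot.goto_joints(angles): joint-space move.
- robot.grip(opening, newtons=None): opening from 0.0 (shut) to 1.0 (fully open); newtons is the grip in N (None keeps the last); returns when the fingers have stopped.
- robot.hold(seconds).
- solver.ik(position, orientation): joint angles nearest the present ones, or None.
- optics.read_camera(name): name is "scene" or "top"; returns the picture (420x560x3 uint8, red, green, blue); there is no depth.
- optics.camera_info(name): a dict with "camera_matrix" (3x3 intrinsics, pixels), "k1" (the pictures are not rectified: a ray, as slopes to the right and down, at radius r is drawn at 1 + k1 r^2 times it, then the intrinsics apply), "R" (3x3) and "t" (3): a world point X has camera coordinates R X + t. Camera axes: x right, y down, z forward; pixel columns grow to the right and rows downward; lengths in mm; the calibration is good to about 2 mm. A picture is of the moment at which its call begins. camera_info takes no time and is no camera call.
A pose or a line that the arm cannot do raises robot.IKError and nothing moves.
- ticket.job_done(): hands the job in; it is judged then, once.
Readings, each from a call of its own:
- robot.read_t(): time.
- robot.read_joints(): joint angles.
- robot.read_joint_velocities(): joint speeds.
- robot.read_joint_torque(): joint torques, N m.
- robot.read_tcp_pos(): TCP position.
- robot.read_tcp_rot(): TCP orientation.
- robot.read_contact_force(): force on the tool from outside, world axes, zero at the start.
- robot.read_wrist_torque(): the same for the moment, N m.
- robot.read_grip_width(): opening from 0.0 (shut) to 1.0 (fully open).
- robot.read_grip_force(): force on a finger pad.
Only numpy, scipy, OpenCV 4.12 (cv2) and the standard library are available. Lean on these libraries where they do the work, as an engineer would, in place of code of your own. Each camera call takes 0.05 s, during which the arm holds its last target. There are 200 camera calls.

### The job

Lift the retaining bar off the mixer and lay it aside, take the finished green-capped racks out and stand them in the blue tray, then slide every purple-capped rack on the bench into a free lane, its toe under the blue ledge and fully home against the end of the pocket. When all of that is done, put the bar back fully down on its two pegs behind the racks, and only then press the green start button; leave the other things on the bench where they are.

Things in the scene. Friction and masses are not known exactly. Their poses are not given: they have to be found in the camera images.
- mixer: Fixed white bench mixer for tube racks, spans x -135..105, y -130..130 mm; origin under it at bench height, +x along its 3 lanes towards the pockets. Racks stand on its grey platform, 50 mm up. Lanes at y = -66, 0, 66 mm; rails 8 mm high leave each 40 mm wide from x = -30 to 80. A blue ledge overhangs all lanes at the +x end: x = 53 to 92 mm, underside 16, top 24 mm above the platform.
- bar_seat (a point): Where the seated bar's origin goes: midway between the mixer's two steel pegs, at the top of their 6 mm pads, 56 mm above the bench; axes as the mixer's. The pegs stand at mixer x = -50, y = -108 and 108 mm, are 10 mm thick with tapered tips, and reach 32 mm above the platform.
- start (a joint): Green start button on the mixer's front panel: 0 up, 0.006 m fully pressed; springs back. Fully down takes 5 N; it counts as pressed beyond 0.004.
- start_top (a point): Centre of the top of the green start button, 32 mm across, facing up, 66 mm above the bench (mixer x = -110, y = 95 mm).
- bar: Retaining bar, starts seated on the pegs: strip 26 (x) x 250 (y) x 16 (z) mm, 13 mm through holes at y = -108, 108; orange grip block 20 (x) x 40 (y) mm on its middle, 16 to 55 mm up. Origin: centre of the underside. Ends alike; 0.22 kg. Racks stand 5 mm from it, so grip the block across its 40 mm, fingers in line with the bar. Bench near world x 0.70, y -0.13 is clear to lay it along y.
- tray: Blue out-tray, fixed, outside 155 (x) x 150 (y) x 16 (z) mm, walls 5 mm; origin under its middle. Two racks fit side by side with their length along the tray's x, for instance at y = -33 and 33 mm; a rack is 112 mm long with its toe, so its middle is 16 mm ahead of its origin.
- tray_in (a point): Centre of the tray's inner floor (5 mm above the bench); axes as the tray's.
- pocket1 (a point): Pocket of the lane at mixer y = -66 mm: foot of its end wall (mixer x = 80), at platform height, under the ledge; axes as the mixer's. The toe tip of a rack fully home is here, its origin 72 mm back. To enter, set the rack down with its toe short of the ledge (rack origin at about mixer x = -29 mm) and slide it to +x until it meets the wall; it leaves towards -x.
- pocket2 (a point): Pocket of the lane at mixer y = 0 mm: foot of its end wall (mixer x = 80), at platform height, under the ledge; axes as the mixer's. The toe tip of a rack fully home is here, its origin 72 mm back. To enter, set the rack down with its toe short of the ledge (rack origin at about mixer x = -29 mm) and slide it to +x until it meets the wall; it leaves towards -x.
- pocket3 (a point): Pocket of the lane at mixer y = 66 mm: foot of its end wall (mixer x = 80), at platform height, under the ledge; axes as the mixer's. The toe tip of a rack fully home is here, its origin 72 mm back. To enter, set the rack down with its toe short of the ledge (rack origin at about mixer x = -29 mm) and slide it to +x until it meets the wall; it leaves towards -x.
- new1: White rack, a row of four tubes with purple caps. Body 80 (x) x 32 (y) x 45 (z) mm, tubes up to 66 mm; a flat toe 30 mm wide and 11 mm high sticks out 32 mm, flush with the underside, at the foot of its +x end. Origin: centre of the body's underside. The toe's tip is 72 mm from the origin along +x. Mass about 0.18 kg. A new sample rack, starts on the bench; may be absent (None).
- new2: White rack, a row of four tubes with purple caps. Body 80 (x) x 32 (y) x 45 (z) mm, tubes up to 66 mm; a flat toe 30 mm wide and 11 mm high sticks out 32 mm, flush with the underside, at the foot of its +x end. Origin: centre of the body's underside. The toe's tip is 72 mm from the origin along +x. Mass about 0.18 kg. A new sample rack, starts on the bench; may be absent (None).
- new3: White rack, a row of four tubes with purple caps. Body 80 (x) x 32 (y) x 45 (z) mm, tubes up to 66 mm; a flat toe 30 mm wide and 11 mm high sticks out 32 mm, flush with the underside, at the foot of its +x end. Origin: centre of the body's underside. The toe's tip is 72 mm from the origin along +x. Mass about 0.18 kg. A new sample rack, starts on the bench; may be absent (None).
- done1: White rack, a row of four tubes with green caps. Body 80 (x) x 32 (y) x 45 (z) mm, tubes up to 66 mm; a flat toe 30 mm wide and 11 mm high sticks out 32 mm, flush with the underside, at the foot of its +x end. Origin: centre of the body's underside. The toe's tip is 72 mm from the origin along +x. Mass about 0.18 kg. A finished rack, starts home in a pocket of the mixer; may be absent (None).
- done2: White rack, a row of four tubes with green caps. Body 80 (x) x 32 (y) x 45 (z) mm, tubes up to 66 mm; a flat toe 30 mm wide and 11 mm high sticks out 32 mm, flush with the underside, at the foot of its +x end. Origin: centre of the body's underside. The toe's tip is 72 mm from the origin along +x. Mass about 0.18 kg. A finished rack, starts home in a pocket of the mixer; may be absent (None).
- done3: White rack, a row of four tubes with green caps. Body 80 (x) x 32 (y) x 45 (z) mm, tubes up to 66 mm; a flat toe 30 mm wide and 11 mm high sticks out 32 mm, flush with the underside, at the foot of its +x end. Origin: centre of the body's underside. The toe's tip is 72 mm from the origin along +x. Mass about 0.18 kg. A finished rack, starts home in a pocket of the mixer; may be absent (None).
- reagent: Bystander, loose: small amber jar with a white lid, 42 mm across, 75 mm high. Origin: centre of its underside.
- beaker: Bystander, loose: clear beaker, 54 mm across, 70 mm high. Origin: centre of its underside.
- slidebox: Bystander, loose: flat yellow slide box 50x80x28 mm. Origin: centre of its underside.
- timer: Bystander, loose: white square timer 60x60x20 mm with a dark window. Origin: centre of its underside.
- saline: Bystander, loose: white round bottle with a blue cap, 56 mm across, 85 mm high. Origin: centre of its underside.
- marker: Bystander, loose: red marker pen, 14 mm thick, 134 mm long, lying on the bench. Origin: middle of the pen.

How it is judged (in metres and radians):
On the way, in this order (a step that is already met when the one before it is completed fails the run):
1. every finished rack stands in the tray and every new rack is fully home in a pocket (((x of new1 in the frame of pocket1 between -0.077 and -0.066 m and y of new1 in the frame of pocket1 between -0.008 and 0.008 m and z of new1 in the frame of pocket1 between -0.004 and 0.004 m and angle between new1's own z axis and vertical below 0.1 rad and angle between the x axis of new1 and the x axis of mixer, either way round below 0.12 rad) or (x of new1 in the frame of pocket2 between -0.077 and -0.066 m and y of new1 in the frame of pocket2 between -0.008 and 0.008 m and z of new1 in the frame of pocket2 between -0.004 and 0.004 m and angle between new1's own z axis and vertical below 0.1 rad and angle between the x axis of new1 and the x axis of mixer, either way round below 0.12 rad) or (x of new1 in the frame of pocket3 between -0.077 and -0.066 m and y of new1 in the frame of pocket3 between -0.008 and 0.008 m and z of new1 in the frame of pocket3 between -0.004 and 0.004 m and angle between new1's own z axis and vertical below 0.1 rad and angle between the x axis of new1 and the x axis of mixer, either way round below 0.12 rad)) and ((x of new2 in the frame of pocket1 between -0.077 and -0.066 m and y of new2 in the frame of pocket1 between -0.008 and 0.008 m and z of new2 in the frame of pocket1 between -0.004 and 0.004 m and angle between new2's own z axis and vertical below 0.1 rad and angle between the x axis of new2 and the x axis of mixer, either way round below 0.12 rad) or (x of new2 in the frame of pocket2 between -0.077 and -0.066 m and y of new2 in the frame of pocket2 between -0.008 and 0.008 m and z of new2 in the frame of pocket2 between -0.004 and 0.004 m and angle between new2's own z axis and vertical below 0.1 rad and angle between the x axis of new2 and the x axis of mixer, either way round below 0.12 rad) or (x of new2 in the frame of pocket3 between -0.077 and -0.066 m and y of new2 in the frame of pocket3 between -0.008 and 0.008 m and z of new2 in the frame of pocket3 between -0.004 and 0.004 m and angle between new2's own z axis and vertical below 0.1 rad and angle between the x axis of new2 and the x axis of mixer, either way round below 0.12 rad)) and ((x of new3 in the frame of pocket1 between -0.077 and -0.066 m and y of new3 in the frame of pocket1 between -0.008 and 0.008 m and z of new3 in the frame of pocket1 between -0.004 and 0.004 m and angle between new3's own z axis and vertical below 0.1 rad and angle between the x axis of new3 and the x axis of mixer, either way round below 0.12 rad) or (x of new3 in the frame of pocket2 between -0.077 and -0.066 m and y of new3 in the frame of pocket2 between -0.008 and 0.008 m and z of new3 in the frame of pocket2 between -0.004 and 0.004 m and angle between new3's own z axis and vertical below 0.1 rad and angle between the x axis of new3 and the x axis of mixer, either way round below 0.12 rad) or (x of new3 in the frame of pocket3 between -0.077 and -0.066 m and y of new3 in the frame of pocket3 between -0.008 and 0.008 m and z of new3 in the frame of pocket3 between -0.004 and 0.004 m and angle between new3's own z axis and vertical below 0.1 rad and angle between the x axis of new3 and the x axis of mixer, either way round below 0.12 rad)) and x of done1 in the frame of tray_in between -0.075 and 0.075 m and y of done1 in the frame of tray_in between -0.072 and 0.072 m and z of done1 in the frame of tray_in between -0.006 and 0.006 m and angle between each of done1, done2, done3's own z axis and vertical below 0.1 rad and x of done2 in the frame of tray_in between -0.075 and 0.075 m and y of done2 in the frame of tray_in between -0.072 and 0.072 m and z of done2 in the frame of tray_in between -0.006 and 0.006 m and x of done3 in the frame of tray_in between -0.075 and 0.075 m and y of done3 in the frame of tray_in between -0.072 and 0.072 m and z of done3 in the frame of tray_in between -0.006 and 0.006 m), for 0.2 s.
2. the bar is back on its two pegs with the racks still in place (((x of new1 in the frame of pocket1 between -0.081 and -0.066 m and y of new1 in the frame of pocket1 between -0.008 and 0.008 m and z of new1 in the frame of pocket1 between -0.004 and 0.004 m and angle between new1's own z axis and vertical below 0.1 rad and angle between the x axis of new1 and the x axis of mixer, either way round below 0.12 rad) or (x of new1 in the frame of pocket2 between -0.081 and -0.066 m and y of new1 in the frame of pocket2 between -0.008 and 0.008 m and z of new1 in the frame of pocket2 between -0.004 and 0.004 m and angle between new1's own z axis and vertical below 0.1 rad and angle between the x axis of new1 and the x axis of mixer, either way round below 0.12 rad) or (x of new1 in the frame of pocket3 between -0.081 and -0.066 m and y of new1 in the frame of pocket3 between -0.008 and 0.008 m and z of new1 in the frame of pocket3 between -0.004 and 0.004 m and angle between new1's own z axis and vertical below 0.1 rad and angle between the x axis of new1 and the x axis of mixer, either way round below 0.12 rad)) and ((x of new2 in the frame of pocket1 between -0.081 and -0.066 m and y of new2 in the frame of pocket1 between -0.008 and 0.008 m and z of new2 in the frame of pocket1 between -0.004 and 0.004 m and angle between new2's own z axis and vertical below 0.1 rad and angle between the x axis of new2 and the x axis of mixer, either way round below 0.12 rad) or (x of new2 in the frame of pocket2 between -0.081 and -0.066 m and y of new2 in the frame of pocket2 between -0.008 and 0.008 m and z of new2 in the frame of pocket2 between -0.004 and 0.004 m and angle between new2's own z axis and vertical below 0.1 rad and angle between the x axis of new2 and the x axis of mixer, either way round below 0.12 rad) or (x of new2 in the frame of pocket3 between -0.081 and -0.066 m and y of new2 in the frame of pocket3 between -0.008 and 0.008 m and z of new2 in the frame of pocket3 between -0.004 and 0.004 m and angle between new2's own z axis and vertical below 0.1 rad and angle between the x axis of new2 and the x axis of mixer, either way round below 0.12 rad)) and ((x of new3 in the frame of pocket1 between -0.081 and -0.066 m and y of new3 in the frame of pocket1 between -0.008 and 0.008 m and z of new3 in the frame of pocket1 between -0.004 and 0.004 m and angle between new3's own z axis and vertical below 0.1 rad and angle between the x axis of new3 and the x axis of mixer, either way round below 0.12 rad) or (x of new3 in the frame of pocket2 between -0.081 and -0.066 m and y of new3 in the frame of pocket2 between -0.008 and 0.008 m and z of new3 in the frame of pocket2 between -0.004 and 0.004 m and angle between new3's own z axis and vertical below 0.1 rad and angle between the x axis of new3 and the x axis of mixer, either way round below 0.12 rad) or (x of new3 in the frame of pocket3 between -0.081 and -0.066 m and y of new3 in the frame of pocket3 between -0.008 and 0.008 m and z of new3 in the frame of pocket3 between -0.004 and 0.004 m and angle between new3's own z axis and vertical below 0.1 rad and angle between the x axis of new3 and the x axis of mixer, either way round below 0.12 rad)) and x of done1 in the frame of tray_in between -0.075 and 0.075 m and y of done1 in the frame of tray_in between -0.072 and 0.072 m and z of done1 in the frame of tray_in between -0.006 and 0.006 m and angle between each of done1, done2, done3's own z axis and vertical below 0.1 rad and x of done2 in the frame of tray_in between -0.075 and 0.075 m and y of done2 in the frame of tray_in between -0.072 and 0.072 m and z of done2 in the frame of tray_in between -0.006 and 0.006 m and x of done3 in the frame of tray_in between -0.075 and 0.075 m and y of done3 in the frame of tray_in between -0.072 and 0.072 m and z of done3 in the frame of tray_in between -0.006 and 0.006 m and horizontal distance between bar and bar_seat below 0.004 m and z of bar in the frame of bar_seat between -0.003 and 0.003 m and angle between the y axis of bar and the y axis of mixer, either way round below 0.04 rad), for 0.2 s.
3. the start button is pressed (value of joint start above 0.004 m).
At the end, for the whole second after the job is handed in: New racks upright in the pockets: toe within 9 mm of the wall (5 mm before the bar goes on) and 8 mm of the lane's middle; finished racks upright on the tray's floor; bar on its pegs within 4 mm sideways, 3 mm high, 0.04 rad; button up again; all at rest (all of step 2 and linear speed of each of new1, new2, new3, done1, done2, done3, bar below 0.02 m/s and value of joint start below 0.002 m); the robot touches nothing.
It fails at once if the start button is pressed while the bar is not seated (value of joint start above 0.004 m and not (horizontal distance between bar and bar_seat below 0.004 m and z of bar in the frame of bar_seat between -0.003 and 0.003 m and angle between the y axis of bar and the y axis of mixer, either way round below 0.04 rad)).
It fails at once if a bystander is shifted by more than 50 mm or knocked over (distance of any of reagent, beaker, slidebox, timer, saline, marker from where it was at the start of the episode above 0.05 m or angle between any of reagent, beaker, slidebox, timer, saline's own z axis and vertical above 0.5 rad).
Of done1, done2, done3 only 1 to 2 are there at a start; the rules pass over those that are not, and their reading is None.
Of new1, new2, new3 only 2 to 3 are there at a start; the rules pass over those that are not, and their reading is None.
At some moment in a run one of new1, new2, new3, bar may be knocked a few centimetres aside while the robot is not near it.
It also fails if it takes over 210 s, if anything falls off the work surface, if the arm or the gripper's body presses on something with over 40 N, if the wrist force passes 120 N, or if a joint passes its speed limit or range.

## Working session

There is one attempt and no reset: what is moved stays moved. The work goes in short steps, each a Python script; the robot and the scene stay as the last script left them, time stands still between calls to the robot, and variables do not carry over. Pictures are saved under pics/ and viewed, at most 14 in all, crops included, and the job is handed in when it is done.

```bash
ls; mkdir -p pics; python3 - <<'E'
from cell import robot, optics, solver, ticket
import cv2
for n in("scene","top"):
    c=optics.camera_info(n); print(n,c)
    im=optics.read_camera(n); cv2.imwrite(f"pics/{n}0.png",im[:,:,::-1])
print(robot.finger_overhang,robot.read_tcp_rot(),robot.read_t())
E
```

```text
cell.py
pics
scene {'camera_matrix': array([[386.78881773,   0.        , 278.87328622],
       [  0.        , 386.78881773, 204.78548157],
       [  0.        ,   0.        ,   1.        ]]), 'k1': -0.11306349021762628, 'R': array([[ 0.86996931,  0.4927802 , -0.01791832],
       [ 0.27523611, -0.51541905, -0.81153453],
       [-0.40914359,  0.70107837, -0.58402966]]), 't': array([-532.45822195, -107.41269246, 1118.18055156])}
top {'camera_matrix': array([[379.30658561,   0.        , 273.25286819],
       [  0.        , 379.30658561, 208.00930841],
       [  0.        ,   0.        ,   1.        ]]), 'k1': -0.030478432099494312, 'R': array([[-0.0261085 , -0.99957944,  0.01262095],
       [-0.98269073,  0.02334696, -0.18377663],
       [ 0.18340468, -0.01720062, -0.982887  ]]), 't': array([ 21.65031916, 573.18060875, 846.88993357])}
22.0 [-5.31246843e-01 -3.09616837e+00  2.55863735e-03] 0.1
```

View pics/scene0.png

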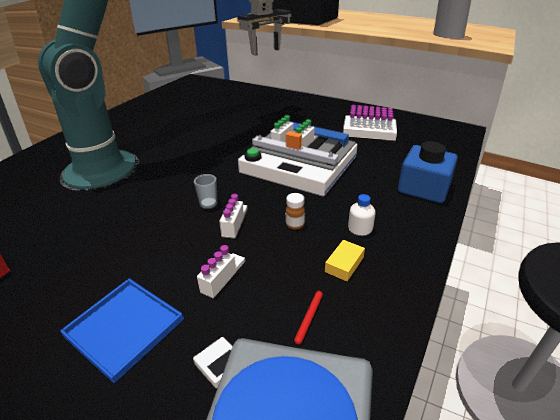

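View pics/top0.png

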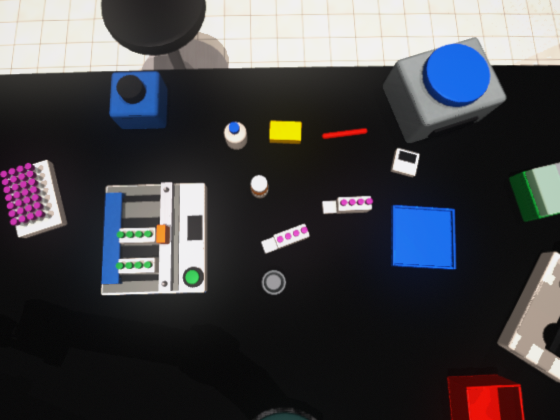

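The top view shows the mixer at about (155,238) with its lanes pointing image-left. The done racks are at (137,235) and (137,266), and the far lane is free. The bar grip is at (162,234) and the button at (193,277). The new racks are at (286,238) and (348,205), toes to the left, and the tray is at (424,237). The purple block at far left is a decoy. Next I'll measure these.

```bash
cat > h.py <<'E'
import cv2, numpy as np
from cell import robot, optics, solver, ticket
from scipy.spatial.transform import Rotation as Rn
I={n:optics.camera_info(n) for n in("scene","top")}
def und(n,p):
    c=I[n]; return cv2.undistortPoints(np.float64(p).reshape(-1,1,2),c["camera_matrix"],np.array([c["k1"],0,0,0.]))[:,0]
def plane(n,p,z):
    c=I[n]; d=np.c_[und(n,p),np.ones(len(np.reshape(p,(-1,2))))]@c["R"]; o=-c["R"].T@c["t"]
    return o+d*((z-o[2])/d[:,2])[:,None]
def tri(ps,pt):
    P=[np.c_[I[n]["R"],I[n]["t"]] for n in("scene","top")]
    X=cv2.triangulatePoints(P[0],P[1],und("scene",ps).T,und("top",pt).T); return (X[:3]/X[3]).T
def proj(n,X):
    c=I[n]; return cv2.projectPoints(np.float64(X).reshape(-1,3),cv2.Rodrigues(c["R"])[0],c["t"],c["camera_matrix"],np.array([c["k1"],0,0,0.]))[0][:,0]
COL={"purple":((135,80,60),(170,255,255)),"green":((50,110,50),(75,255,255)),"orange":((4,150,80),(14,255,255)),"blue":((104,150,50),(122,255,255)),"white":((0,0,120),(179,60,255))}
def mask(im,c): return cv2.inRange(cv2.cvtColor(im,cv2.COLOR_RGB2HSV),np.array(COL[c][0]),np.array(COL[c][1]))
def blobs(im,c,amin=4):
    n,l,s,ce=cv2.connectedComponentsWithStats(mask(im,c)); return [(tuple(ce[i].round(1)),int(s[i,4])) for i in range(1,n) if s[i,4]>=amin]
E
python3 - <<'E'
from h import *
for n in("scene","top"):
    im=cv2.imread(f"pics/{n}0.png")[:,:,::-1].copy()
    for c in("purple","green","orange","blue"):
        print(n,c,[(float(a[0]),float(a[1]),k) for a,k in blobs(im,c,6)])
    s=(slice(110,200),slice(235,365)) if n=="scene" else (slice(170,305),slice(90,215))
    z=6 if n=="scene" else 4.4
    cv2.imwrite(f"pics/{n}0m.png",cv2.resize(im[s][:,:,::-1],None,fx=z,fy=z,interpolation=cv2.INTER_CUBIC))
E
```

```text
scene purple [(361.6, 111.2, 261), (380.6, 112.8, 131), (390.1, 113.8, 65), (230.1, 204.8, 180), (214.5, 259.1, 307)]
scene green [(281.5, 121.0, 104), (303.5, 125.2, 97), (252.0, 152.1, 87)]
scene orange [(293.4, 139.8, 223), (523.7, 166.8, 457), (511.1, 166.8, 59), (294.5, 211.7, 138), (292.0, 227.3, 11)]
scene blue [(218.8, 31.8, 1708), (295.6, 124.9, 27), (331.8, 134.6, 312), (426.4, 175.6, 2200), (363.6, 199.6, 136), (121.4, 328.2, 6779), (284.4, 392.9, 6970)]
top purple [(21.5, 193.7, 1746), (343.4, 202.1, 33), (351.8, 201.6, 32), (365.1, 201.1, 74), (304.0, 229.5, 36), (295.6, 232.6, 30), (287.6, 235.6, 30), (279.5, 238.6, 31)]
top green [(525.6, 197.3, 853), (124.6, 234.2, 69), (138.3, 233.6, 35), (147.3, 233.4, 33), (124.0, 265.3, 75), (137.6, 264.7, 38), (147.2, 264.4, 33), (191.7, 276.6, 162)]
top orange [(259.6, 192.2, 26), (160.9, 233.7, 50)]
top blue [(455.9, 74.8, 3243), (139.6, 103.1, 2397), (233.5, 126.9, 90), (110.8, 237.7, 1514), (423.1, 236.9, 4102)]
```

View pics/top0m.png

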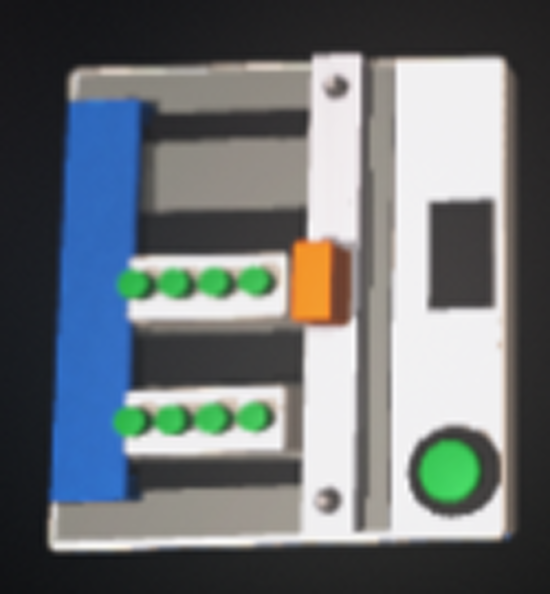

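View pics/scene0m.png

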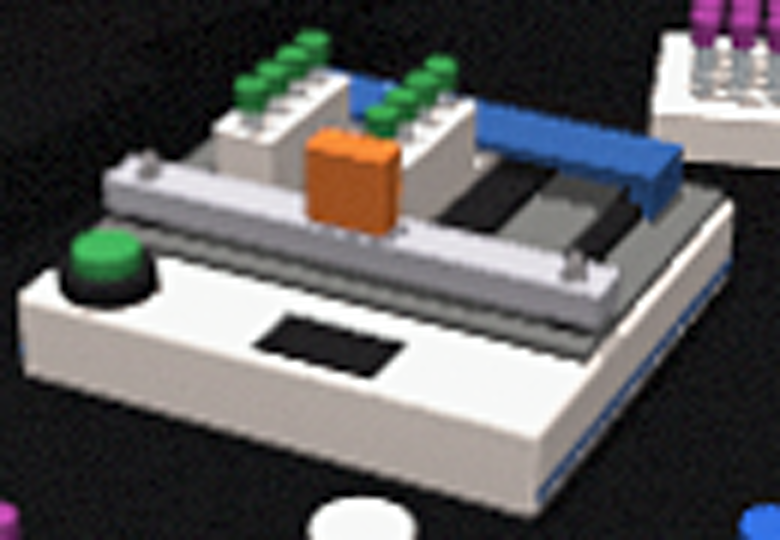

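The crops show both peg tips (top view (166.4,189.3) and (164.5,283.6)), the orange grip's top face, and the blue ledge. Next step: triangulate them and fit the mixer frame.

```bash
python3 - <<'E'
from h import *
np.set_printoptions(precision=1,suppress=True)
for n in I: print(n,"cam",-I[n]["R"].T@I[n]["t"])
T=lambda p:np.array(p)/4.4+[90,170]
S=lambda p:np.array(p)/6+[235,110]
pt=T([(336,85),(328,500),(313,281),(449,471)]); ps=S([(577,263),(150,163),(354,146),(107,242)])
X=tri(ps,pt); print("pegA(y-108) pegB(y+108) griptop button\n",X)
print("at z: pegs82",plane("top",pt[:2],82),plane("scene",ps[:2],82),"grip111",plane("top",pt[2:3],111),plane("scene",ps[2:3],111),"btn66",plane("top",pt[3:],66),plane("scene",ps[3:],66))
d=X[0]-X[1]; print("dist",np.linalg.norm(d))
im=cv2.imread("pics/top0.png")[:,:,::-1].copy(); sc=cv2.imread("pics/scene0.png")[:,:,::-1].copy()
def quad(m,box,n,z):
    x0,y0,x1,y1=box; mm=np.zeros_like(m); mm[y0:y1,x0:x1]=m[y0:y1,x0:x1]
    c=max(cv2.findContours(mm,0,cv2.CHAIN_APPROX_NONE)[0],key=cv2.contourArea)
    h=cv2.convexHull(c); 
    for e in np.arange(.01,.1,.005):
        q=cv2.approxPolyDP(h,e*cv2.arcLength(h,True),True)[:,0]
        if len(q)<=4: break
    return q,plane(n,q,z)
print("ledge74",*quad(mask(im,"blue"),(90,170,215,305),"top",74))
print("tray16 top",*quad(mask(im,"blue"),(380,195,470,280),"top",16))
print("tray16 scene",*quad(mask(sc,"blue"),(50,270,200,385),"scene",16))
for nm,b in (("A",(258,220,314,256)),("B",(318,190,376,218))):
    m=mask(im,"white")|mask(im,"purple")
    x0,y0,x1,y1=b; mm=np.zeros_like(m); mm[y0:y1,x0:x1]=m[y0:y1,x0:x1]
    r=cv2.minAreaRect(max(cv2.findContours(mm,0,2)[0],key=cv2.contourArea)); print(nm,r)
    caps=[a for a,k in blobs(im,"purple",6) if x0<a[0]<x1 and y0<a[1]<y1]; print(plane("top",caps,63))
for nm,b in (("d2",(115,225,155,242)),("d3",(115,257,155,272))):
    caps=[a for a,k in blobs(im,"green",6) if b[0]<a[0]<b[2] and b[1]<a[1]<b[3]]; print(nm,plane("top",caps,113))
z=7
cv2.imwrite("pics/racks.png",np.hstack([cv2.resize(im[185:255,255:378][:,:,::-1],None,fx=4,fy=4,interpolation=2),cv2.resize(sc[190:300,195:250][:,:,::-1],(140*1,280),interpolation=2)]))
E
```

```text
scene cam [ 950.3 -576.9  556.3]
top cam [408.5  22.8 937.5]
pegA(y-108) pegB(y+108) griptop button
 [[621.4 256.6  77.2]
 [405.4 255.4  77.2]
 [512.9 256.8 108.8]
 [418.5 196.5  66.2]]
at z: pegs82 [[618.  253.9  82. ]
 [403.7 252.7  82. ]] [[626.1 250.9  82. ]
 [412.1 249.   82. ]] grip111 [[511. 255. 111.]] [[516.2 254.6 111. ]] btn66 [[416.8 195.2  66. ]] [[419.7 198.6  66. ]]
dist 216.00364398370763
ledge74 [[121 193]
 [119 281]
 [101 283]
 [105 194]] [[613.7 361.9  74. ]
 [411.7 357.2  74. ]
 [408.1 397.5  74. ]
 [612.2 399.3  74. ]]
tray16 top [[393 204]
 [455 210]
 [455 269]
 [391 265]] [[ 583.5 -292.2   16. ]
 [ 564.6 -447.9   16. ]
 [ 419.  -431.4   16. ]
 [ 433.3 -274.8   16. ]]
tray16 scene [[130 278]
 [183 319]
 [114 383]
 [ 60 330]] [[ 436.3 -277.    16. ]
 [ 592.  -300.1   16. ]
 [ 579.1 -448.5   16. ]
 [ 419.9 -430.8   16. ]]
A ((284.9021301269531, 237.67694091796875), (14.756741523742676, 48.61957550048828), 68.74949645996094)
[[519.2 -62.6  63. ]
 [512.4 -42.8  63. ]
 [505.9 -24.   63. ]
 [499.4  -5.   63. ]]
B ((347.1000061035156, 204.19998168945312), (15.443891525268555, 50.324771881103516), 86.633544921875)
[[ 581.9 -158.4   63. ]
 [ 582.7 -178.4   63. ]
 [ 583.1 -210.1   63. ]]
d2 [[511.9 334.3 113. ]
 [512.5 304.4 113. ]
 [512.5 284.7 113. ]]
d3 [[444.6 332.7 113. ]
 [445.2 303.4 113. ]
 [445.4 282.7 113. ]]
```

View pics/racks.png

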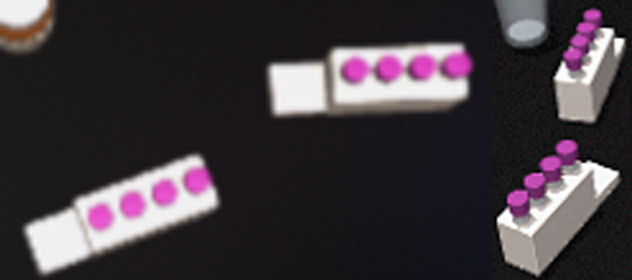

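Checks out: the pegs are 216.0 mm apart, and the grip, button and lanes agree to about 1 mm (mixer origin about (512.3,306), yaw 90.3°). The tray is about (503,-363), long side along world y. Both new racks lie toe to +y. I'll do a final height check, then take the bar off.

```bash
cat >> h.py <<'E'
def rv(adeg): return (Rn.from_euler("z",adeg,degrees=True)*Rn.from_euler("x",180,degrees=True)).as_rotvec()
def go(x,y,z,a): robot.movep([x,y,z],rv(a))
def lin(x,y,z,feed=150,a=None): robot.servo_line([x,y,z],feed,None if a is None else rv(a))
def st(m=""):
    print(m,"t%.1f"%robot.read_t(),"F",np.round(robot.read_contact_force(),1),"tcp",np.round(robot.read_tcp_pos(),1),"w%.1f"%(92*robot.read_grip_width()),"gf%.1f"%robot.read_grip_force(),flush=True)
YAW=90.3; _u=np.array([np.cos(np.radians(YAW)),np.sin(np.radians(YAW))]); _v=np.array([-_u[1],_u[0]])
O=np.array([512.3,306.])
def mx(x,y): return O+x*_u+y*_v
E
python3 - <<'E'
from h import *
np.set_printoptions(precision=1,suppress=True)
print("capsA,B",tri([(230.1,204.8),(214.5,259.1)],[(291.7,234.1),(355.8,201.5)]))
print("tray",tri([(130,278),(183,319),(114,383),(60,330)],[(391,265),(393,204),(455,210),(455,269)]))
print("slidebox,marker,timer",plane("top",[(285,132),(345,133),(405,162)],20))
b=mx(-50,0); robot.grip(.62)
go(*b,220,YAW); lin(*b,150,150); lin(*b,101,60); st("at")
robot.grip(0,25); st("grip")
lin(*b,108,25); st("up"); lin(*b,220,150); st("up")
go(700,-130,220,0); lin(700,-130,80,150); lin(700,-130,48,40); st("low")
E
```

```text
capsA,B [[ 509.2  -33.8   61.8]
 [ 583.1 -188.4   61.2]]
tray [[ 433.5 -275.5   13.2]
 [ 585.5 -295.3    6.4]
 [ 569.1 -448.7    7.5]
 [ 419.4 -431.    15.9]]
slidebox,marker,timer [[ 777.   -28.5   20. ]
 [ 771.2 -182.6   20. ]
 [ 690.6 -331.    20. ]]
at t4.0 F [ 0.2 -0.5  0.2] tcp [512.8 256.1 101.2] w57.1 gf0.0
grip t4.4 F [-0.6 -0.8  1.9] tcp [512.8 256.2 101.4] w39.6 gf25.0
up t4.9 F [ 0.   0.4 -2.6] tcp [512.5 256.  108. ] w40.0 gf25.0
up t5.8 F [ 0.1  0.3 -2.2] tcp [511.9 255.7 219.1] w40.0 gf25.0
low t9.4 F [ 0.4  0.3 -2.2] tcp [ 700.2 -130.2   48.2] w39.9 gf25.0
```

The bar lifted cleanly, with almost no side load, so the mixer pose is confirmed. Now I'll lay it down and move the first finished rack (lane y=0).

```bash
cat >> h.py <<'E'
def down(x,y,z0,zmin,f=3,feed=20):
    "lower in 1 mm steps until the upward force rises by f"
    F0=robot.read_contact_force()[2]; z=z0
    while z>zmin:
        z-=1; lin(x,y,z,feed)
        if robot.read_contact_force()[2]-F0>f: break
    return z
TC=np.array([503.,-363.]); TA=83.5; _tu=np.array([np.cos(np.radians(TA)),np.sin(np.radians(TA))]); _tv=np.array([-_tu[1],_tu[0]])
def done(lane,ty):
    p=mx(8,lane); q=mx(-30,lane); robot.grip(.53)
    go(*p,200,YAW); lin(*p,140,200); lin(*p,86,80); robot.grip(0,20); st("grip")
    lin(*p,87.5,20); lin(*q,87.5,60); st("out"); lin(*q,200,150); st("lift")
    r=TC-16*_tu+ty*_tv; go(*r,200,TA); lin(*r,60,150); lin(*r,46,50); print("z",down(*r,46,38)); st("placed")
    robot.grip(.5); st(); lin(*r,200,200)
E
python3 - <<'E'
from h import *
print(down(700,-130,48,43)); st("laid"); robot.grip(.6); lin(700,-130,200,200)
done(0,33)   # +v = world -x : near side of tray
st("end")
im=optics.read_camera("top"); cv2.imwrite("pics/t1.png",im[:,:,::-1])
E
```

```text
45
laid t10.1 F [-0.2  0.2  1.3] tcp [ 700.3 -130.1   45.5] w40.0 gf25.0
grip t15.2 F [ 0.6 -0.5  2.7] tcp [512.6 314.2  86.5] w31.6 gf20.0
out t16.3 F [ 0.1 -0.5 -2.2] tcp [512.5 276.3  87.6] w31.9 gf20.0
lift t17.2 F [-1.   0.6 -1.7] tcp [511.7 275.9 199.2] w31.9 gf20.0
z 41
placed t22.2 F [-1.   1.   4.4] tcp [ 468.5 -375.3   41.5] w31.7 gf20.0
 t22.7 F [-0.   1.  -0.1] tcp [ 468.4 -375.2   40.9] w46.1 gf0.0
end t23.6 F [-0.1  1.   0.8] tcp [ 468.  -374.4  199. ] w46.1 gf0.0
```

View pics/t1.png

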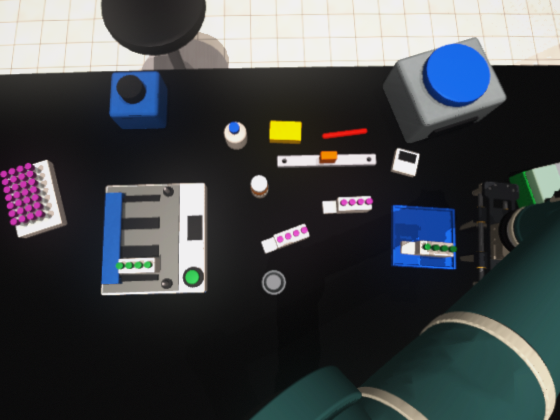

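The bar lies clear along y at (326,159), and the first finished rack stands in the tray at (429,248). The mixer's middle lane is empty and everything else is where it was. Second finished rack next, then the purple racks, re-measured just before each pick.

```bash
cat >> h.py <<'E'
def racks():
    "purple racks on the bench from the top view: centre and yaw (toe towards +y)"
    im=optics.read_camera("top"); m=mask(im,"purple"); m[:,:240]=0
    n,l,_,_=cv2.connectedComponentsWithStats(cv2.dilate(m,np.ones((9,9))))
    out=[]
    for i in range(1,n):
        r,c=np.nonzero((l==i)&(m>0))
        if len(c)<60: continue
        P=plane("top",np.c_[c,r],62)[:,:2]; vx,vy,_,_=cv2.fitLine(np.float32(P),2,0,.1,.1).ravel(); a=np.degrees(np.arctan2(vy,vx))%180
        out.append((P.mean(0),a,len(c)))
    return out,im
def new(x,y,a,lane):
    robot.grip(.56); go(x,y,200,a); lin(x,y,120,200); lin(x,y,36,80); robot.grip(0,20); st("grip")
    lin(x,y,50,60); lin(x,y,200,200); st("lift")
    q=mx(-32,lane); go(*q,200,YAW); lin(*q,110,150); lin(*q,87.5,40); st("in lane")
    F0=robot.read_contact_force(); lin(*mx(-2,lane),87.5,50); st("under ledge")
    for s in np.arange(-1,20,1.):
        lin(*mx(s,lane),87.5,25)
        if _u@(F0-robot.read_contact_force())[:2]>8: break
    st("home s=%.0f"%s); p=mx(s,lane); print("z",down(*p,87.5,84.5)); st("down")
    robot.grip(.52); lin(*p,200,200); st("released")
E
python3 - <<'E'
from h import *
done(66,-33)
go(480,-250,300,90); o,im=racks(); cv2.imwrite("pics/t2.png",im[:,:,::-1]); print(o)
E
```

```text
grip t28.0 F [0.4 0.6 2.8] tcp [446.3 313.8  86.3] w31.6 gf20.0
out t29.1 F [ 0.2 -0.3 -1.3] tcp [446.5 275.9  87.5] w32.1 gf20.0
lift t29.9 F [ 0.3  0.  -1.6] tcp [445.8 275.7 199.2] w31.7 gf20.0
z 41
placed t35.1 F [-0.2  0.   1.6] tcp [ 534.1 -382.8   41.4] w31.6 gf20.0
 t35.5 F [-0.3 -0.3 -1.1] tcp [ 534.  -382.6   40.9] w45.9 gf0.0
[(array([ 582.94013897, -191.42315392]), np.float32(91.67661), 141), (array([509.73520518, -34.89768433]), np.float32(109.05568), 127)]
```

View pics/t2.png

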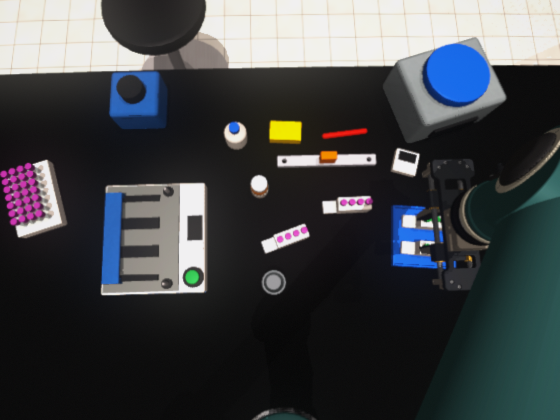

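Both finished racks are in the tray, the lanes are empty, and the purple racks haven't moved. Rack A at (286,238) goes first.

```bash
python3 - <<'E'
from h import *
o,im=racks(); P,a,_=min(o,key=lambda t:t[0][0]); print(P,a)
if np.linalg.norm(P-[509.7,-34.9])<70: new(P[0]-.4,P[1]+1,float(a),0)
E
python3 - <<'E'
from h import *
go(480,-20,330,90); o,im=racks(); print(o)
cv2.imwrite("pics/t3.png",im[:,:,::-1])
sc=optics.read_camera("scene"); cv2.imwrite("pics/s3.png",cv2.resize(sc[100:310,190:400],None,fx=2.8,fy=2.8,interpolation=2)[:,:,::-1])
E
```

```text
[509.73520518 -34.89768433] 109.05568
grip t40.7 F [-0.7  0.8  3.3] tcp [509.6 -33.8  36.3] w31.7 gf20.0
lift t42.0 F [ 0.7  0.3 -1.8] tcp [508.5 -33.6 199.1] w32.1 gf20.0
in lane t44.6 F [ 0.9 -0.1 -1.7] tcp [512.6 273.9  87.5] w31.8 gf20.0
under ledge t45.4 F [-0.3 -0.4 -2.4] tcp [512.3 303.7  87.4] w31.7 gf20.0
home s=13 t49.1 F [ -1.2 -10.9   3.3] tcp [512.5 315.1  87.5] w31.9 gf20.0
z 85.5
down t49.6 F [ -3.6 -11.2   8.8] tcp [512.7 315.1  86.3] w31.7 gf20.0
released t50.8 F [-0.1  0.1 -0.2] tcp [511.4 319.  199.1] w47.9 gf0.0
[]
```

View pics/s3.png

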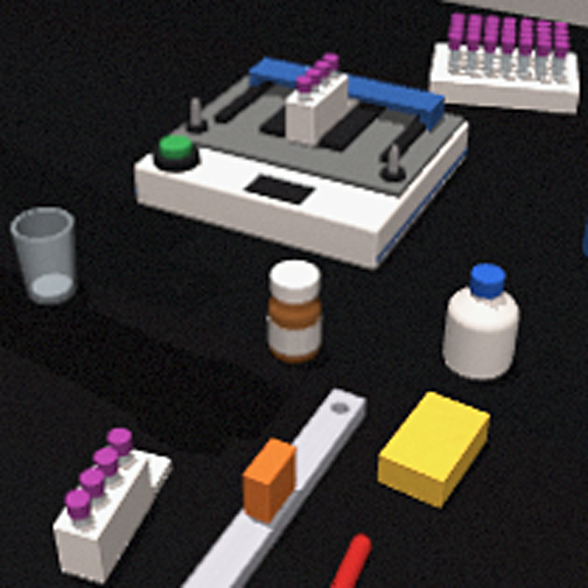

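Rack A stands home in the middle lane under the ledge (315,105 in the crop). The arm hid rack B from the top view; the scene view shows it still at the lower left. I'll step aside, re-measure and place it.

```bash
python3 - <<'E'
from h import *
go(480,-330,300,90); o,im=racks(); print(o)
P,a,_=o[0]; assert len(o)==1 and np.linalg.norm(P-[583,-191])<70
new(P[0]-.2,P[1]+2.3,float(a),-66)
go(480,-200,330,90)
im=optics.read_camera("top"); cv2.imwrite("pics/t4.png",im[:,:,::-1])
g=[(b,k) for b,k in blobs(im,"orange",15)]; print(g)
z=4.4;crop=cv2.resize(im[170:305,90:215],None,fx=z,fy=z,interpolation=2)
cv2.imwrite("pics/t4m.png",crop[:,:,::-1])
m=mask(im,"purple"); m[:,:100]=0; m[:,215:]=0; print([ (plane("top",[b],113)[0].round(1),k) for b,k in blobs(np.where(m[...,None]>0,im,0).astype(np.uint8),"purple",6)])
E
```

```text
[(array([ 614.35496511, -200.81835486]), np.float32(99.615616), 149)]
grip t56.8 F [0.  1.6 2.4] tcp [ 614.4 -198.5   36.3] w32.0 gf20.0
lift t58.1 F [-0.3 -0.1 -2.6] tcp [ 613.4 -197.9  198.7] w32.0 gf20.0
in lane t61.2 F [ 0.5 -0.  -2.1] tcp [578.6 274.2  87.5] w31.5 gf20.0
under ledge t62.0 F [ 0.8 -0.8 -2.1] tcp [578.3 304.1  87.5] w31.9 gf20.0
home s=13 t65.8 F [-2.2 -9.7  0.9] tcp [578.4 315.8  87.6] w32.2 gf20.0
z 85.5
down t66.2 F [-2.5 -9.   4.4] tcp [578.9 315.8  86.3] w31.6 gf20.0
released t67.4 F [-1.  -0.8 -0.9] tcp [577.4 319.5 199. ] w48.0 gf0.0
[((np.float64(326.2), np.float64(158.1)), 89), ((np.float64(259.5), np.float64(192.1)), 25)]
[(array([577.8, 316.4, 113. ]), 172), (array([511.9, 315.7, 113. ]), 182)]
```

View pics/t4.png

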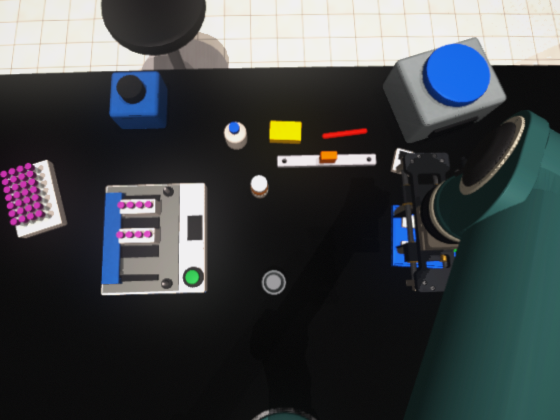

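View pics/t4m.png

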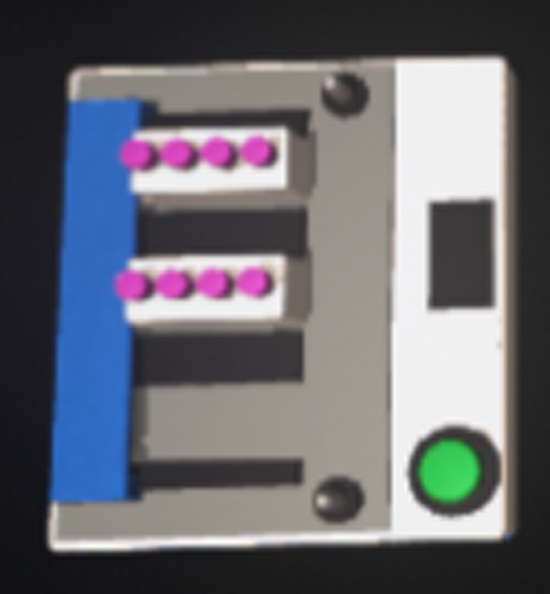

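Both purple racks are home (cap centres at y≈316, like the done racks before, laterally on their lanes). Rack B had been knocked about 3 cm, and the re-measurement caught it. The bar still lies at (326,158). Next I'll compare the bar with the earlier frame, then seat it.

```bash
python3 - <<'E'
from h import *
f=lambda im:[b for b,k in blobs(im,"orange",15) if b[0]>300][0]
b0=f(cv2.imread("pics/t2.png")[:,:,::-1].copy()); b1=f(optics.read_camera("top")); print(b0,b1)
assert np.hypot(b0[0]-b1[0],b0[1]-b1[1])<.5
robot.grip(.6); go(700,-130,200,0); lin(700,-130,45.2,120); robot.grip(0,25); st("grip")
lin(700,-130,60,40); lin(700,-130,220,150); st("lift")
b=mx(-50,0); go(*b,220,YAW); lin(*b,145,120); robot.hold(.3); st("above")
F0=robot.read_contact_force()[2]
for z in np.arange(137,100.4,-2):
    lin(*b,z,30); F=robot.read_contact_force()
    if z<128: print(z,F.round(1))
    if F[2]-F0>10: break
st("down")
E
```

```text
(np.float64(326.6), np.float64(157.7)) (np.float64(326.2), np.float64(158.1))Traceback (most recent call last):
  File "<stdin>", line 4, in <module>
AssertionError
```

```bash
python3 - <<'E'
from h import *
for n in("t1","t2","t4"):
    im=cv2.imread(f"pics/{n}.png")[:,:,::-1].copy()
    m=mask(im,"white")|mask(im,"orange"); m[:150]=0;m[172:]=0;m[:,:270]=0;m[:,382:]=0
    r=cv2.minAreaRect(max(cv2.findContours(m,0,2)[0],key=cv2.contourArea)); M=cv2.moments(m,True)
    print(n,r,M['m10']/M['m00'],M['m01']/M['m00'],[(b,k) for b,k in blobs(im,"orange",15) if b[0]>300])
E
```

```text
t1 ((325.9586181640625, 158.0987091064453), (14.409639358520508, 98.1941909790039), 88.75463104248047) 325.8400789733465 159.77986179664364 [((np.float64(326.6), np.float64(157.7)), 93)]
t2 ((325.9586181640625, 158.0987091064453), (14.409639358520508, 98.1941909790039), 88.75463104248047) 325.8400789733465 159.77986179664364 [((np.float64(326.6), np.float64(157.7)), 93)]
t4 ((325.9586181640625, 158.0987091064453), (14.409639358520508, 98.1941909790039), 88.75463104248047) 325.8381046396841 159.79072063178677 [((np.float64(326.2), np.float64(158.1)), 89)]
```

The bar's outline is identical in all three frames, so the orange shift was only shadow. Carrying on.

```bash
python3 - <<'E'
from h import *
robot.grip(.6); go(700,-130,200,0); lin(700,-130,45.2,120); robot.grip(0,25); st("grip")
lin(700,-130,60,40); lin(700,-130,220,150); st("lift")
b=mx(-50,0); go(*b,220,YAW); lin(*b,145,120); robot.hold(.3); st("above")
F0=robot.read_contact_force()[2]
for z in np.arange(137,100.4,-2):
    lin(*b,z,30); F=robot.read_contact_force()
    if z<128: print(z,F.round(1))
    if F[2]-F0>10: break
st("down")
E
```

```text
grip t72.9 F [-1.4  0.4  2.6] tcp [ 700.3 -130.    45.8] w40.0 gf25.0
lift t74.6 F [-0.2  0.6 -2. ] tcp [ 699.6 -129.7  218.8] w39.9 gf25.0
above t77.2 F [ 0.3  0.3 -0.9] tcp [512.8 256.2 145.5] w39.6 gf25.0
127.0 [-0.3  0.5 -1.7]
125.0 [ 0.5 -0.2 -2.5]
123.0 [ 0.3  0.1 -2.4]
121.0 [-0.2 -0.4 -2. ]
119.0 [ 0.7 -0.3 -2. ]
117.0 [-0.1 -0.2 -1.6]
115.0 [ 0.2 -0.8 -2.2]
113.0 [ 0.2  0.5 -2.4]
111.0 [ 0.1 -0.1 -1.6]
109.0 [ 0.2  0.4 -3.1]
107.0 [ 0.5 -0.8 -2.4]
105.0 [ 0.5  0.3 -2.6]
103.0 [-0.3 -0.5 -1.3]
101.0 [-1.1 -0.1  4.7]
down t82.2 F [-1.1 -0.1  4.7] tcp [512.9 256.  101.6] w40.0 gf25.0
```

The bar went onto the pegs freely and touches down at the original height. I'll release it and check.

```bash
python3 - <<'E'
from h import *
b=mx(-50,0); robot.grip(.62); lin(*b,220,150); st("free")
go(480,-150,330,90); robot.hold(.3)
im=optics.read_camera("top"); sc=optics.read_camera("scene")
a=cv2.resize(im[170:305,90:215],(400,432),interpolation=2); c=cv2.resize(sc[105:205,235:365],(400,308),interpolation=2)
v=np.zeros((432,800,3),np.uint8); v[:,:400]=a; v[:308,400:]=c; cv2.imwrite("pics/bar.png",v[:,:,::-1])
E
```

```text
free t83.5 F [0.2 0.6 0.3] tcp [511.9 256.  219.2] w57.1 gf0.0
```

View pics/bar.png

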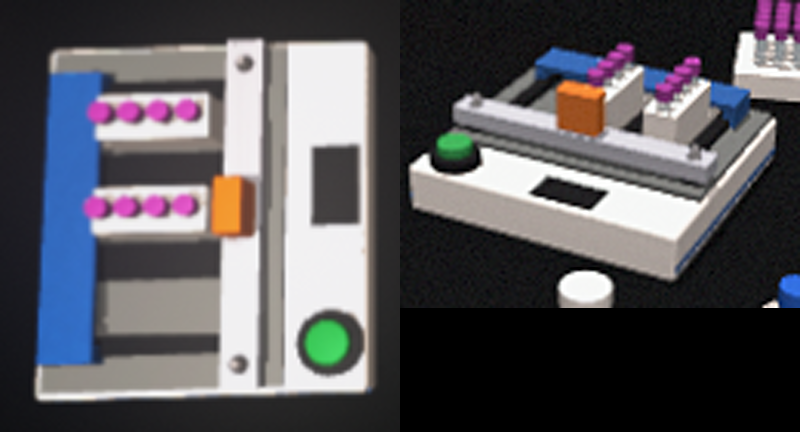

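The bar is down on both pegs, with their tips showing through the holes, and the racks sit behind it. Now I'll press start.

```bash
python3 - <<'E'
from h import *
p=mx(-110,95); robot.grip(0,10); go(*p,200,YAW); lin(*p,95,150); F0=robot.read_contact_force()[2]
for z in np.arange(91,78,-1.):
    lin(*p,z,20); f=robot.read_contact_force()[2]-F0; print(z,round(f,1))
    if f>9: break
robot.hold(.2); st("pressed"); lin(*p,200,100); go(480,-150,330,90); robot.hold(.5); st("clear")
im=optics.read_camera("top"); sc=optics.read_camera("scene")
v=np.zeros((420,800,3),np.uint8); v[:,:560]=im; v[:185,560:]=cv2.resize(sc[105:205,235:365],(240,185)); v[190:430,560:]=cv2.resize(sc[260:390,50:190],(240,230)); cv2.imwrite("pics/end.png",v[:,:,::-1])
E
```

```text
91.0 -0.4
90.0 0.3
89.0 -1.0
88.0 1.3
87.0 2.2
86.0 2.8
85.0 3.1
84.0 4.2
83.0 5.1
82.0 9.2
pressed t91.5 F [-1.1 -1.1  9.7] tcp [418.  195.5  82.3] w0.6 gf4.9
clear t94.7 F [ 0.1 -0.3  0.3] tcp [ 480.  -149.8  330. ] w0.6 gf0.0
```

View pics/end.png

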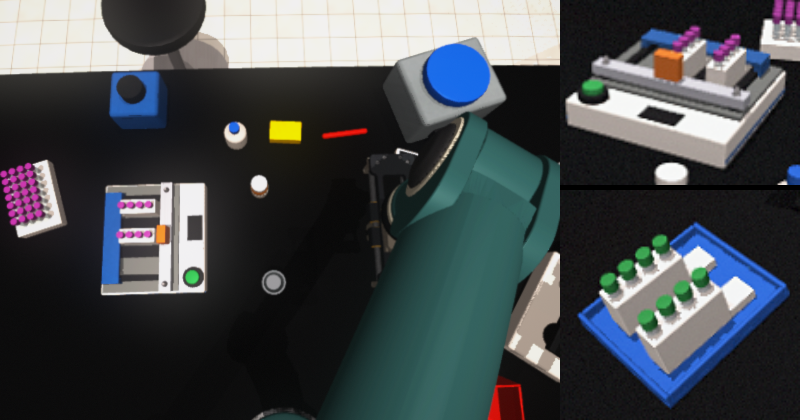

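The button was pressed to its stop and sprang back. The bar is seated, both purple racks are home, both green racks stand in the tray, and the other things on the bench are in place.

```bash
python3 -c "
from cell import robot, optics, solver, ticket
print(ticket.job_done())"
```

```text
the job is handed in; nothing more can be done
None
```

I handed the job in at about 95 s: both green-capped racks are in the tray, both purple-capped racks are home in their pockets, the bar is back on its pegs, and the start button was pressed last; the hand-in returned no verdict.

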